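# Hold the hidden bolt head while the nut runs home

### The arm

A 6-joint arm with a two-finger parallel gripper is mounted at the origin on the work surface. World frame = base frame: x ahead of the robot, y to its left, z up, the work surface at z = 0. Lengths are in mm, angles in rad, forces in N, time in s.
With the tool pointing down it reaches from about 375 to 900 mm from the base axis. Payload 3.1 kg.
Tool frame: the origin (TCP) lies at the very end of the fingers, on their centre line; the grasp point (between the pads) lies 19 mm behind it; z points along the fingers, y is the line along which they close (so a half turn about z gives the same grasp; the last joint's range is limited). The gripper opens to 87 mm and grips with 3 to 60 N. Pads are 19 mm wide; open, the fingers measure 117 mm over their backs; the gripper's body (75 mm by 190 mm) begins 51 mm behind the grasp point.
Start: joints at [1.137, 0.527, 1.433, -0, 1.181, -0.178], TCP at [158.097, 604.65, 222.548] pointing down, gripper open.
Joint ranges: [-3.08, 3.08], [-0.75, 2.2], [0.22, 2.44], [-1.43, 4.57], [0, 2.65], [-2.85, 2.85]. Speed limits (rad/s): [2.79, 2.79, 3.14, 3.14, 3.14, 3.14].

### API

Orientations are given as a unit quaternion [w, x, y, z].
In Python, from cell import * gives the robot as it stands.
- The arm moves only by the shell command python3 -m creep 'ROWS' [OPENING] [FORCE]. ROWS is JSON, a list of rows, each an object of numbers: "tx", "ty", "tz": the shift along the tool's x, y, z in m; "spin": the turn about the tool's z in rad. A call has 1 to 12 rows; each row is the pose to reach, as a shift and turn from the pose commanded when the call began, along the tool's axes at that moment; what a row does not reach only later rows make up. A row lasts 1/12 s, in which the tool goes at most 41.7 mm and 7.16 degrees, less where a joint would pass 70% of its speed; a pose out of reach is approached as far as the arm can. A call with a gripper value outside its range is refused whole. OPENING is the opening, from 0 (shut) to 1 (fully open), set as the call begins (- or left out, the last holds). The fingers move at their own pace and stop on an object; FORCE is the grip in N (left out, the last holds). Time passes only in rows, so rows that repeat a pose let the fingers close. It gives the time, the measured TCP pose, the force, the opening and the grip force at its end, in the units of the state.
- observe(): the state, without advancing time (a new reading comes with each control period).
- camera(name): name is "scene" or "side" or "wrist"; returns (picture, depth): 400x640x3 uint8, blue, green, red; 400x640 float32, mm along the optical axis (not along the pixel's ray), 0 where there is no reading.
- camera_model(name): a dict with "fx", "fy", "cx", "cy" (pixels), "T" (4x4, takes a point from camera to world coordinates). Camera axes: x right, y up, looking along -z (the intrinsics and any distortion apply to the point x, -y, -z); pixel columns grow to the right and rows downward; lengths in mm; the calibration is good to about 2 mm. A picture is of the moment at which its call begins: read the wrist's pose just before it. camera_model takes no time and is no camera call; for the wrist camera it gives the pose at the moment of the call.
- sign_off(): hands the job in; it is judged then, once.
The state is a dict: "t": time; "joints": joint angles; "qd": joint speeds; "tau": joint torques, N m; "tcp_pos": TCP position; "orientation": TCP orientation; "ft_force": force on the tool from outside, world axes, zero at the start; "wrist_torque": the same for the moment, N m; "opening": opening from 0.0 (shut) to 1.0 (fully open); "gripper_force": force on a finger pad.
Only numpy, scipy, OpenCV 4.12 (cv2) and the standard library are available. Lean on these libraries where they do the work, as an engineer would, in place of code of your own. Each camera call takes 0.05 s, during which the arm holds its last target. There are 200 camera calls.

### The job

The motor-driven nut on the front of the easel foot will not tighten, because the bolt turns round with it. Take the wooden stick off the gap and lay it flat in the metal tray, then reach down into the narrow gap behind the steel bracket, grip the hexagonal bolt head and hold it from turning until the nut has run fully home against the wooden leg. Finish still gripping the bolt head, with the stick left in the tray and the other things on the table left where they are.

Things in the scene. Friction and masses are not known exactly. Their poses are not given: they have to be found in the camera images.
- foot: Easel foot, fixed. Origin on the table under the middle of its steel bracket plate; z up, x away from the motor (behind the bracket = +x), y along the plate. Wooden base x -200 to +135, 140 wide, 18 mm high. Plate x -3 to +3, 120 wide, top 117 mm above the table. In front of it a wooden leg x -17 to -3, 44 wide, 113 high, and the motor x -190 to -75, 50 across, top 110 high.
- gap (a point): Middle of the gap's mouth: foot frame x +28, y 0, 117 mm above the table; axes as the foot. The gap is 50 mm wide (foot x +3 to +53), 120 mm long, open above and at both ends, between the bracket plate and a wooden rail behind it (foot x +53 to +71, 120 wide, top 117 mm high). Its floor, the bracket's flange, is at most 27 mm above the table.
- bolt: Steel bolt, level along the foot's x. Origin: centre of its hexagonal head, in the gap at foot x +24, y 0, 85 mm high; stays there as it turns. Head 24 mm across flats, 28 across corners, 14 thick along x; round collar 25 across from head to bracket. Turns at about 0.8 rad/s till held, any start angle; fingers closing along foot y square it up. Twist on the holder 0.04 N m, at the end 0.2.
- nut (a joint): Travel in m of the hexagonal nut (28 mm across flats) along the bolt: 0 at the start, 0.009 fully home against the wooden leg. It advances only while the bolt is kept from turning, about 0.001 m per second (9 to 10 s of holding in all), and never runs back.
- stick_mid (a point): Centre (half-way up) of a flat wooden stick 200 x 26 x 8 mm, about 35 g; x along its length, z up. It starts lying across the gap on the tops of bracket and rail (underside 117 mm above the table), roughly along the foot's x, over the bolt head or up to 16 mm beside it.
- tray: Open aluminium tray, fixed, 290 x 190 mm, 25 mm high, walls and floor 5 mm thick. Origin under its centre on the table; x along its length, z up. It stands left or right of the foot. A brush lies along its -y wall (tray y about -67 mm); the rest is free.
- brush: Bystander: paint brush 200 mm long, 16 mm wide, lying in the tray along its -y wall. Origin underneath, near its middle, x along it.
- tin: Bystander: small steel tin, 40 mm across, 35 mm high, on the foot's wooden base behind the rail. Origin at its underside.
- tape: Bystander: roll of paper tape, 90 mm across, 25 mm high, to the left. Origin at its underside.
- tube: Bystander: white paint tube, 120 x 32 x 20 mm, lying to the right. Origin at its underside.
- mug: Bystander: white mug, 84 mm across, 90 mm high, to the right. Origin at its underside.
Mind the look-alikes: they are no part of the job. Of the things that look like the part that bears stick_mid, the smaller one is meant.

How it is judged:
By the outcome, as a careful person would: the job done as asked, in the order asked, and still so for the second after the job is handed in, while the arm keeps its last pose, push and grip.
It also fails if it takes over 72 s, if anything falls off the work surface, if the arm or the gripper's body presses on something with over 40 N, if the wrist force passes 120 N, or if a joint passes its speed limit or range.

## Working session

There is one attempt and no reset: what is moved stays moved. The work goes in short steps, Python scripts to look and compute and a shell command to move; the robot and the scene stay as the last step left them, time stands still between calls to the robot, and variables do not carry over. Pictures are saved under pics/ and viewed, at most 10 in all, crops included, and the job is handed in when it is done.

```bash
ls; mkdir -p pics; python3 - <<'E'
from cell import *
import cv2, numpy as np
s=observe();print({k:np.round(v,3).tolist() for k,v in s.items()})
ims=[]
for n in("scene","side"):
    p,d=camera(n);np.savez(f"pics/{n}0.npz",p=p,d=d,**{k:v for k,v in camera_model(n).items()})
    cv2.imwrite(f"pics/{n}0.png",p);m=camera_model(n);print(n,m)
E
```

```text
pics
{'t': 0.0, 'joints': [1.136, 0.528, 1.434, -0.0, 1.181, -0.178], 'qd': [-0.0, -0.002, -0.001, -0.001, -0.0, -0.001], 'tau': [-0.001, -44.006, -17.659, 0.063, 0.058, -0.0], 'tcp_pos': [157.805, 603.984, 221.569], 'orientation': [-0.0, 0.128, 0.992, -0.001], 'ft_force': [-0.093, 0.163, 0.367], 'wrist_torque': [-0.049, 0.013, -0.026], 'gripper_force': 0.0, 'opening': 1.002}
scene {'fx': 364.0492174976841, 'fy': 364.0492174976841, 'cx': 322.56993785006324, 'cy': 195.42999130756476, 'T': array([[ 2.18591797e-01, -5.78400672e-01,  7.85920027e-01,
         1.26020015e+03],
       [ 9.75711738e-01,  1.17758021e-01, -1.84715058e-01,
        -2.03574654e+02],
       [ 1.42909261e-02,  8.07208592e-01,  5.90093263e-01,
         7.11384766e+02],
       [ 0.00000000e+00,  0.00000000e+00,  0.00000000e+00,
         1.00000000e+00]])}
side {'fx': 503.22117521725283, 'fy': 503.22117521725283, 'cx': 319.55449220257515, 'cy': 200.21110286674386, 'T': array([[ 9.43410618e-01,  1.82480095e-01, -2.76906882e-01,
        -1.68858322e+01],
       [-3.31625946e-01,  5.21129001e-01, -7.86415155e-01,
        -1.39804393e+03],
       [ 7.99094255e-04,  8.33741914e-01,  5.52153767e-01,
         1.08060108e+03],
       [ 0.00000000e+00,  0.00000000e+00,  0.00000000e+00,
         1.00000000e+00]])}
```

View pics/scene0.png

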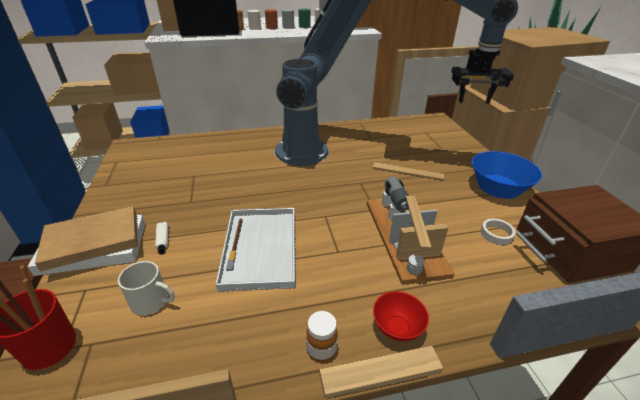

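View pics/side0.png

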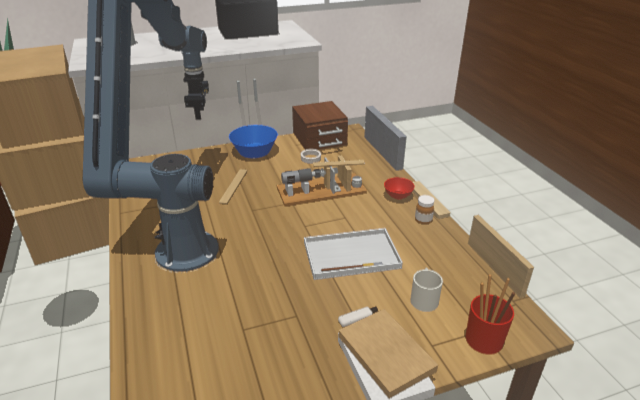

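Candidates for the stick: the one lying across the foot (scene px 417,220; side px 335,163), the longer loose stick on the table (scene px 408,171; side px 234,186), and the pale plank (scene px 380,370). By the description it is the one across the gap. I'll measure it and check it in a crop.

```bash
cat > h.py <<'E'
import numpy as np, cv2
def cloud(f):
    z=np.load(f); return cloud2(z['p'],z['d'],z)
def cloud2(p,d,z):
    v,u=np.mgrid[0:400,0:640]
    c=np.stack([(u-z['cx'])/z['fx']*d,-(v-z['cy'])/z['fy']*d,-d,np.ones_like(d)],-1)
    P=(c@np.array(z['T']).T)[...,:3]; P[d<=0]=np.nan
    return p,P
def rect(Q):
    r=cv2.minAreaRect(Q[:,:2].astype(np.float32)); return np.round(r[0],1),np.round(r[1],1),round(r[2],1)
E
python3 - <<'E'
from h import *
np.set_printoptions(suppress=True,precision=1)
for n,box in(("scene",(365,445,170,280)),("side",(270,370,140,205))):
    p,P=cloud(f"pics/{n}0.npz"); a,b,c,d=box
    q=P[c:d,a:b].reshape(-1,3); q=q[~np.isnan(q).any(1)]
    for lo,hi in((121,135),(112,121),(10,24),(-6,6)):
        m=(q[:,2]>lo)&(q[:,2]<hi); 
        if m.sum()>5: print(n,lo,hi,m.sum(),rect(q[m]),q[m].mean(0))
    # tray
p,P=cloud("pics/scene0.npz")
hsv=cv2.cvtColor(p,cv2.COLOR_BGR2HSV)
m=np.zeros((400,640),bool);m[200:295,212:302]=1
m&=(P[...,2]>18)&(P[...,2]<32);print("tray rim",m.sum(),rect(P[m]))
s=cv2.resize(p[160:290,360:460],None,fx=5,fy=4.5,interpolation=cv2.INTER_CUBIC)
p2=np.load("pics/side0.npz")['p'];s2=cv2.resize(p2[135:215,265:375],None,fx=5,fy=5,interpolation=cv2.INTER_CUBIC)
cv2.imwrite("pics/crop1.png",cv2.resize(s,(500,585)));cv2.imwrite("pics/crop2.png",s2)
E
```

```text
scene 121 135 505 (array([622.4, 193.4]), array([ 26.2, 201. ]), 76.6) [630.1 191.3 123. ]
scene 112 121 327 (array([625.7, 192.9]), array([128. , 169.4]), 41.0) [635.9 197.4 115.6]
scene 10 24 1626 (array([467.3, 236.7]), array([230.6, 540.7]), 64.5) [600.1 180.   16.1]
scene -6 6 3603 (array([461.9, 271.1]), array([291.6, 557.8]), 72.0) [438.9 236.9  -1.9]
side 121 135 181 (array([615.4, 174.3]), array([ 65.5, 199.1]), 75.8) [617.  186.9 124.3]
side 112 121 131 (array([580. , 192.1]), array([261.1, 114.2]), 2.0) [621.8 188.4 117.3]
side 10 24 1302 (array([640.6, 358.2]), array([515.4, 465.1]), 80.3) [542.2 230.8  17.1]
side -6 6 2982 (array([610. , 372.4]), array([563.2, 459.2]), 70.8) [611.7 390.6  -0.6]
tray rim 621 (array([ 515.3, -203.9]), array([189.9, 293. ]), 81.1)
```

View pics/crop1.png

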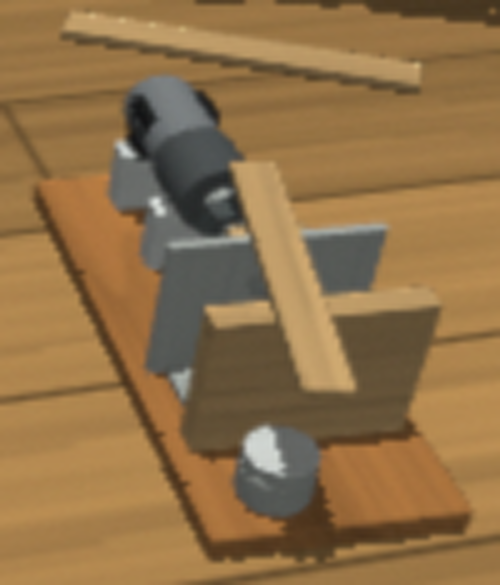

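The crop shows the narrow stick lying over the plate and rail (its ends at crop px 255,165 and 330,388). The loose stick above it (crop px 240,50) is the longer look-alike, so the choice is confirmed. Moving over it.

```bash
R='{"tx":-0.554,"ty":-0.28,"tz":-0.03,"spin":-0.02}'; python3 -m creep '[{"tx":-0.554,"ty":-0.28,"tz":-0.03,"spin":-0.02},{"tx":-0.554,"ty":-0.28,"tz":-0.03,"spin":-0.02},{"tx":-0.554,"ty":-0.28,"tz":-0.03,"spin":-0.02},{"tx":-0.554,"ty":-0.28,"tz":-0.03,"spin":-0.02},{"tx":-0.554,"ty":-0.28,"tz":-0.03,"spin":-0.02},{"tx":-0.554,"ty":-0.28,"tz":-0.03,"spin":-0.02},{"tx":-0.554,"ty":-0.28,"tz":-0.03,"spin":-0.02},{"tx":-0.554,"ty":-0.28,"tz":-0.03,"spin":-0.02},{"tx":-0.554,"ty":-0.28,"tz":-0.03,"spin":-0.02},{"tx":-0.554,"ty":-0.28,"tz":-0.03,"spin":-0.02},{"tx":-0.554,"ty":-0.28,"tz":-0.03,"spin":-0.02},{"tx":-0.554,"ty":-0.28,"tz":-0.03,"spin":-0.02}]'
```

```text
t: 1.1
tcp_pos: [533.2, 272.2, 246.4]
orientation: [-0.0, 0.118, 0.993, -0.0]
ft_force: [0.4, 0.6, -0.0]
opening: 1.005
gripper_force: 0.0
```

```bash
python3 -m creep '[{"tx":-0.08,"ty":-0.042,"tz":0},{"tx":-0.08,"ty":-0.042,"tz":0},{"tx":-0.08,"ty":-0.042,"tz":0},{"tx":-0.08,"ty":-0.042,"tz":0},{"tx":-0.08,"ty":-0.042,"tz":0}]'
python3 - <<'E'
from cell import *
import numpy as np,cv2
from h import *
np.set_printoptions(suppress=True,precision=1)
s=observe();m=camera_model("wrist");p,d=camera("wrist")
print(s['tcp_pos'],s['orientation'],s['t']);print(m['T'])
cv2.imwrite("pics/w1.png",p);np.savez("pics/w1.npz",p=p,d=d,**m)
E
```

```text
[533.2 272.2 246.4] [-0.   0.1  1.  -0. ] 1.1
[[  0.2  -0.9  -0.3 459. ]
 [  1.    0.2   0.1 291.1]
 [ -0.   -0.3   1.  407.7]
 [  0.    0.    0.    1. ]]schema error: expected keys tx, ty, tz, spin
```

View pics/w1.png

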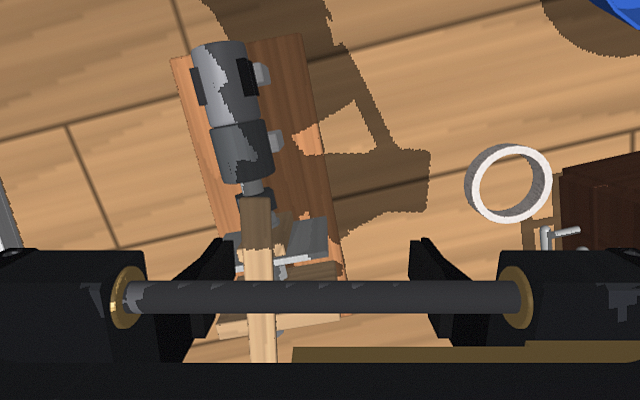

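The wrist view shows the motor at px (230,110), the stick at (260,285), the plate top at (300,260) and the tape at (510,185). That move was refused because spin is required, so the arm has not moved since. I'll get the foot yaw from the cloud.

```bash
python3 - <<'E'
from h import *
np.set_printoptions(suppress=True,precision=1)
Q=[]
for n,(a,b,c,d) in(("w1",(150,360,30,345)),("scene0",(365,452,190,282)),("side0",(274,370,155,205))):
    p,P=cloud(f"pics/{n}.npz"); h=cv2.cvtColor(p,cv2.COLOR_BGR2HSV)
    m=np.zeros((400,640),bool);m[c:d,a:b]=1
    print(n,'base hsv?', h[250,230] if n=='w1' else '')
    b=m&(P[...,2]>12)&(P[...,2]<24)&(h[...,1]>120)
    k,l,st,_=cv2.connectedComponentsWithStats(b.astype(np.uint8));i=1+st[1:,4].argmax()
    q=P[l==i]; print("base",len(q),rect(q),q[:,2].mean())
    mt=m&(P[...,2]>108)&(P[...,2]<121.5)
    q=P[mt]; g=h[mt]
    steel=q[(g[:,1]<50)];wood=q[g[:,1]>70]
    for nm,x in(("steel",steel),("wood",wood)):
        if len(x)>10: print(nm,len(x),rect(x),x.mean(0))
    st=P[m&(P[...,2]>121.5)&(P[...,2]<133)]; 
    if len(st)>10: print("stick",rect(st),len(st))
E
```

```text
w1 base hsv? [60 13 19]
base 9962 (array([530.6, 241.2]), array([ 73.5, 283.7]), 87.0) 17.21255112196725
steel 1537 (array([530. , 208.1]), array([246.1,  82.7]), 14.1) [524.  219.1 111.2]
wood 1733 (array([604.4, 222.4]), array([115.6, 155.6]), 64.7) [634.2 200.  115.5]
stick (array([593.4, 200.4]), array([ 26.3, 144.1]), 76.6) 3350
scene0 base hsv? 
base 1517 (array([554.8, 205.9]), array([140.8, 336.2]), 87.4) 15.866861617291322
steel 125 (array([554.9, 189.4]), array([129.2, 104.1]), 24.6) [579.1 202.7 112.4]
wood 330 (array([623.9, 193.7]), array([179.8, 114.3]), 15.0) [648.9 197.7 115.3]
stick (array([623. , 193.2]), array([ 26.2, 199.6]), 76.6) 483
side0 base hsv? 
base 912 (array([551.1, 199.5]), array([155.3, 335.8]), 87.9) 17.054093098260118
steel 61 (array([514.5, 225.4]), array([122.3, 186.2]), 70.4) [522.  192.2 111.8]
wood 142 (array([609.4, 184. ]), array([187.7, 115.3]), 13.1) [628.  187.5 116.9]
stick (array([618.6, 187. ]), array([ 38.1, 199.1]), 76.3) 166
```

```bash
python3 -m creep '[{"tx":-0.07,"ty":-0.035,"tz":0,"spin":0},{"tx":-0.07,"ty":-0.035,"tz":0,"spin":0},{"tx":-0.07,"ty":-0.035,"tz":0,"spin":0},{"tx":-0.07,"ty":-0.035,"tz":0,"spin":0}]'
```

```text
t: 1.48
tcp_pos: [593.2, 222.0, 245.8]
orientation: [-0.001, 0.119, 0.993, -0.0]
ft_force: [-1.0, 0.5, -0.8]
opening: 1.001
gripper_force: 0.0
```

```bash
python3 -m creep '[{"tx":-0.025,"ty":-0.018,"tz":0.03,"spin":-0.005},{"tx":-0.025,"ty":-0.018,"tz":0.06,"spin":-0.005},{"tx":-0.025,"ty":-0.018,"tz":0.09,"spin":-0.005},{"tx":-0.025,"ty":-0.018,"tz":0.09,"spin":-0.005},{"tx":-0.025,"ty":-0.018,"tz":0.09,"spin":-0.005}]'
python3 - <<'E'
from cell import *
import numpy as np,cv2
from h import *
np.set_printoptions(suppress=True,precision=2)
m=camera_model("wrist");p,d=camera("wrist");s=observe()
cv2.imwrite("pics/w2.png",p);np.savez("pics/w2.npz",p=p,d=d,**m)
a=2*np.arctan2(s['orientation'][2],s['orientation'][1])-np.pi/2
print(s['tcp_pos'],np.degrees(a),s['t'])
D=np.array([615,195])-s['tcp_pos'][:2]
print("tx,ty",D@[-np.sin(a),np.cos(a)],D@[np.cos(a),np.sin(a)])
q=cloud2(p,d,m)[1];h=cv2.cvtColor(p,cv2.COLOR_BGR2HSV)
k=(q[...,2]>121.5)&(q[...,2]<131)&(h[...,1]>60);print("stick",k.sum(),rect(q[k]))
E
```

```text
t: 1.9
tcp_pos: [609.7, 201.1, 155.0]
orientation: [-0.003, 0.115, 0.993, -0.001]
ft_force: [0.1, 0.7, 1.0]
opening: 0.999
gripper_force: 0.0
[611.55 201.35 157.11] 76.8533595322301 1.95
tx,ty -4.802325031617944 -5.402730064897051
stick 10688 (array([603.5, 198.1]), array([ 26., 163.]), 76.6)
```

View pics/w2.png

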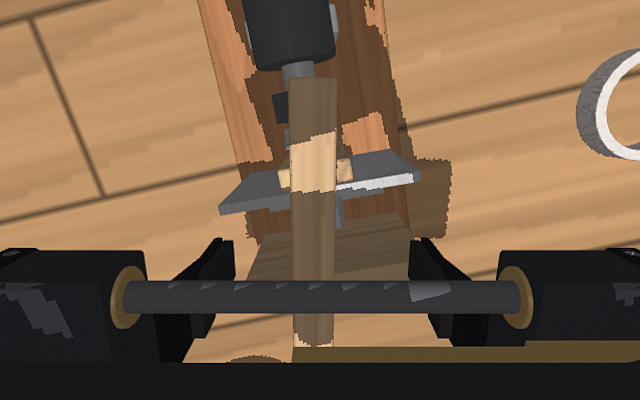

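The wrist view shows the stick (px 315,200) between the open fingers, with the plate top at px 220-415, about 190. Descending and gripping.

```bash
python3 -m creep '[{"tx":-0.003,"ty":-0.005,"tz":0.0,"spin":0},{"tx":-0.003,"ty":-0.005,"tz":0.02,"spin":0},{"tx":-0.003,"ty":-0.005,"tz":0.04,"spin":0},{"tx":-0.003,"ty":-0.005,"tz":0.05,"spin":0},{"tx":-0.003,"ty":-0.005,"tz":0.05,"spin":0},{"tx":-0.003,"ty":-0.005,"tz":0.05,"spin":0}]'
python3 -m creep '[{"tx":0,"ty":0,"tz":0,"spin":0},{"tx":0,"ty":0,"tz":0,"spin":0},{"tx":0,"ty":0,"tz":0,"spin":0},{"tx":0,"ty":0,"tz":0,"spin":0},{"tx":0,"ty":0,"tz":0,"spin":0},{"tx":0,"ty":0,"tz":0,"spin":0},{"tx":0,"ty":0,"tz":0,"spin":0},{"tx":0,"ty":0,"tz":0,"spin":0}]' 0 20
```

```text
t: 2.45
tcp_pos: [614.6, 194.8, 107.7]
orientation: [0.001, 0.115, 0.993, 0.0]
ft_force: [-0.7, 0.5, -0.0]
opening: 0.999
gripper_force: 0.0
t: 3.12
tcp_pos: [614.1, 194.6, 106.7]
orientation: [-0.0, 0.115, 0.993, -0.0]
ft_force: [0.4, 0.5, 0.6]
opening: 0.479
gripper_force: 0.0
```

```bash
python3 -m creep '[{"tx":0,"ty":0,"tz":0,"spin":0},{"tx":0,"ty":0,"tz":0,"spin":0},{"tx":0,"ty":0,"tz":0,"spin":0},{"tx":0,"ty":0,"tz":0,"spin":0},{"tx":0,"ty":0,"tz":0,"spin":0},{"tx":0,"ty":0,"tz":0,"spin":0}]'; python3 - <<'E'
from h import *
# tray corners (scene): fit, orientation; brush side
p,P=cloud("pics/scene0.npz")
m=np.zeros((400,640),bool);m[200:295,212:302]=1
r=m&(P[...,2]>18)&(P[...,2]<32);print(rect(P[r]))
h=cv2.cvtColor(p,cv2.COLOR_BGR2HSV)
b=m&(h[...,1]>90);k,l,st,_=cv2.connectedComponentsWithStats(b[:,:].astype(np.uint8))
for i in range(1,k):
    if st[i,4]>25: q=P[l==i];print(st[i],np.nanmean(q,0),rect(q[~np.isnan(q[:,0])]))
E
```

```text
t: 3.62
tcp_pos: [614.1, 194.7, 106.6]
orientation: [-0.0, 0.115, 0.993, -0.0]
ft_force: [-0.5, -0.2, -1.5]
opening: 0.292
gripper_force: 20.0
(array([ 515.3, -203.9]), array([189.9, 293. ]), 81.1)
[ 212  200   90   95 2632] [ 462.42375485 -220.89051068   -2.15240509] (array([ 477.2, -228.2]), array([288. , 391.3]), 80.1)
[229 219  13  41 118] [ 497.88422269 -269.54646747   11.89672049] (array([ 476.7, -267.7]), array([ 14.2, 163.3]), 80.7)
```

```bash
python3 -m creep '[{"tx":0,"ty":0,"tz":-0.015,"spin":0},{"tx":0,"ty":0,"tz":-0.04,"spin":0},{"tx":0,"ty":0,"tz":-0.07,"spin":0},{"tx":0,"ty":-0.015,"tz":-0.08,"spin":0},{"tx":0,"ty":-0.045,"tz":-0.08,"spin":0},{"tx":0,"ty":-0.08,"tz":-0.08,"spin":0},{"tx":0,"ty":-0.12,"tz":-0.08,"spin":0},{"tx":0,"ty":-0.16,"tz":-0.08,"spin":0},{"tx":0.004,"ty":-0.20,"tz":-0.08,"spin":-0.02},{"tx":0.008,"ty":-0.24,"tz":-0.08,"spin":-0.04},{"tx":0.01,"ty":-0.28,"tz":-0.08,"spin":-0.06},{"tx":0.015,"ty":-0.31,"tz":-0.08,"spin":-0.08}]'
```

```text
t: 4.62
tcp_pos: [527.0, -107.3, 186.3]
orientation: [-0.0, 0.076, 0.997, -0.001]
ft_force: [0.1, 0.0, -0.1]
opening: 0.294
gripper_force: 20.0
```

```bash
python3 -m creep '[{"tx":0,"ty":-0.03,"tz":0.0,"spin":0},{"tx":0,"ty":-0.055,"tz":0.0,"spin":0},{"tx":0,"ty":-0.075,"tz":0.02,"spin":0},{"tx":0,"ty":-0.075,"tz":0.04,"spin":0},{"tx":0,"ty":-0.075,"tz":0.06,"spin":0},{"tx":0,"ty":-0.075,"tz":0.08,"spin":0},{"tx":0,"ty":-0.075,"tz":0.08,"spin":0},{"tx":0,"ty":-0.075,"tz":0.08,"spin":0}]'
python3 - <<'E'
from cell import *
import numpy as np,cv2
from h import *
np.set_printoptions(suppress=True,precision=2)
m=camera_model("wrist");s=observe();p,d=camera("wrist")
cv2.imwrite("pics/w3.png",p)
a=2*np.arctan2(s['orientation'][2],s['orientation'][1])-np.pi/2
print(s['tcp_pos'],np.degrees(a),s['t'],s['opening'],s['gripper_force'])
D=np.array([509.9,-182.8])-s['tcp_pos'][:2]
print("tx,ty",D@[-np.sin(a),np.cos(a)],D@[np.cos(a),np.sin(a)])
q=cloud2(p,d,m)[1];h=cv2.cvtColor(p,cv2.COLOR_BGR2HSV)
for z in (30,120): 
  k=(q[...,2]>z-22)&(q[...,2]<z+22);k[:,:]&=h[...,1]>60;k[245:]=0;print(z,k.sum(),rect(q[k]), q[k][:,2].mean())
E
```

```text
t: 5.28
tcp_pos: [515.7, -177.8, 105.7]
orientation: [-0.002, 0.076, 0.997, 0.001]
ft_force: [0.4, -0.8, -0.4]
opening: 0.295
gripper_force: 20.0
[ 515.73 -177.83  105.66] 81.32974273316587 5.2833 0.2949788712307073 19.999324679374695
tx,ty 5.016959957170886 -5.788587884844156
30 2885 (array([ 465.4, -187.4]), array([179.5, 155.5]), 83.8) 13.315051477554459
120 11979 (array([ 465.5, -169.8]), array([42.6, 83.9]), 81.8) 123.29355176848773
```

View pics/w3.png

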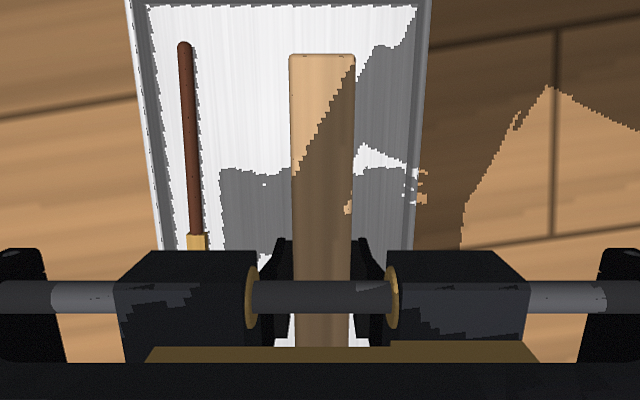

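The stick is level in the grip over the tray floor (px 320,150), with the brush clear of it at px 187,140. Lowering.

```bash
python3 -m creep '[{"tx":0.004,"ty":-0.005,"tz":0.02,"spin":0},{"tx":0.004,"ty":-0.005,"tz":0.045,"spin":0},{"tx":0.004,"ty":-0.005,"tz":0.07,"spin":0},{"tx":0.004,"ty":-0.005,"tz":0.085,"spin":0},{"tx":0.004,"ty":-0.005,"tz":0.092,"spin":0},{"tx":0.004,"ty":-0.005,"tz":0.096,"spin":0},{"tx":0.004,"ty":-0.005,"tz":0.097,"spin":0},{"tx":0.004,"ty":-0.005,"tz":0.097,"spin":0}]'
```

```text
t: 6.0
tcp_pos: [513.4, -182.6, 10.7]
orientation: [0.001, 0.075, 0.997, -0.001]
ft_force: [0.7, 0.6, -0.4]
opening: 0.292
gripper_force: 20.0
```

```bash
python3 -m creep '[{"tx":0,"ty":0,"tz":0.002,"spin":0},{"tx":0,"ty":0,"tz":0.003,"spin":0},{"tx":0,"ty":0,"tz":0.003,"spin":0}]'; python3 -m creep '[{"tx":0,"ty":0,"tz":0,"spin":0},{"tx":0,"ty":0,"tz":0,"spin":0},{"tx":0,"ty":0,"tz":0,"spin":0},{"tx":0,"ty":0,"tz":0,"spin":0},{"tx":0,"ty":0,"tz":0,"spin":0}]' 0.62
python3 -m creep '[{"tx":0,"ty":0,"tz":-0.02,"spin":0},{"tx":0,"ty":0,"tz":-0.06,"spin":0},{"tx":0,"ty":0,"tz":-0.1,"spin":0},{"tx":0,"ty":0,"tz":-0.14,"spin":0},{"tx":0,"ty":0,"tz":-0.18,"spin":0},{"tx":0,"ty":0,"tz":-0.19,"spin":0}]'
python3 - <<'E'
from cell import *
from h import *
np.set_printoptions(suppress=True,precision=2)
m=camera_model("scene");p,d=camera("scene");q=cloud2(p,d,m)[1];h=cv2.cvtColor(p,cv2.COLOR_BGR2HSV)
s=observe();a=2*np.arctan2(s['orientation'][2],s['orientation'][1])-np.pi/2
print(s['tcp_pos'],np.degrees(a),s['t'],s['opening'])
k=np.zeros((400,640),bool);k[212:285,228:296]=1;k&=(h[...,1]>60)
n,l,st,_=cv2.connectedComponentsWithStats(k.astype(np.uint8))
for i in range(1,n):
    if st[i,4]>30:Q=q[l==i];print(st[i],rect(Q),Q[:,2].mean(),Q[:,2].std())
cv2.imwrite("pics/s2.png",cv2.resize(p[190:300,200:460],None,fx=3,fy=3))
# foot y=world; target over bolt
D=np.array([611.3,203.3])-s['tcp_pos'][:2]
print("tx,ty",D@[-np.sin(a),np.cos(a)],D@[np.cos(a),np.sin(a)])
E
```

```text
t: 6.25
tcp_pos: [512.9, -182.3, 7.2]
orientation: [0.0, 0.075, 0.997, -0.0]
ft_force: [0.2, 0.3, -0.6]
opening: 0.299
gripper_force: 20.0
t: 6.67
tcp_pos: [512.6, -182.2, 6.7]
orientation: [0.0, 0.075, 0.997, -0.0]
ft_force: [0.0, 0.6, 0.9]
opening: 0.57
gripper_force: 0.0
t: 7.17
tcp_pos: [515.7, -183.9, 203.0]
orientation: [0.005, 0.075, 0.997, -0.003]
ft_force: [0.5, -0.3, 1.0]
opening: 0.619
gripper_force: 0.0
[ 515.65 -183.87  202.49] 81.37774940954301 7.2167 0.6197862958470353
[294 212   2  73  75] (array([ 521.5, -106.7]), array([  0.1, 281.9]), 80.8) nan nan
[228 219  14  42 153] (array([ 476.9, -269.1]), array([  9.4, 168.4]), 78.8) nan nan
[261 222  13  52 493] (array([ 521.5, -182.6]), array([ 25.9, 198.1]), 81.3) nan nan
tx,ty -36.52584605593496 397.1360554334922
```

View pics/s2.png

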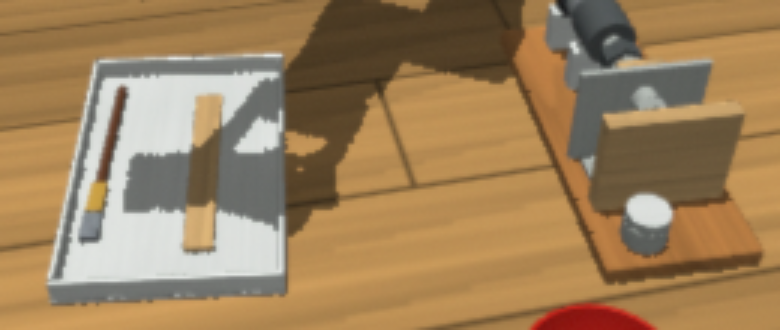

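The stick lies flat in the tray (crop px 203,170) and the brush has not moved. The bolt head is visible in the gap (crop px 650,98). Moving back over the gap, turned to the foot's yaw.

```bash
python3 -m creep '[{"tx":-0.004,"ty":0.03,"tz":0,"spin":0},{"tx":-0.008,"ty":0.07,"tz":0,"spin":-0.02},{"tx":-0.012,"ty":0.11,"tz":0,"spin":-0.04},{"tx":-0.016,"ty":0.15,"tz":0,"spin":-0.06},{"tx":-0.02,"ty":0.19,"tz":0,"spin":-0.08},{"tx":-0.024,"ty":0.23,"tz":0,"spin":-0.1},{"tx":-0.028,"ty":0.27,"tz":0,"spin":-0.105},{"tx":-0.032,"ty":0.31,"tz":0,"spin":-0.105},{"tx":-0.036,"ty":0.34,"tz":0,"spin":-0.105},{"tx":-0.04,"ty":0.37,"tz":0,"spin":-0.105},{"tx":-0.04,"ty":0.395,"tz":0,"spin":-0.105},{"tx":-0.04,"ty":0.395,"tz":0,"spin":-0.105}]' 1
cat > look.py <<'E'
from cell import *
from h import *
import sys
np.set_printoptions(suppress=True,precision=2)
m=camera_model("wrist");s=observe();p,d=camera("wrist");q=cloud2(p,d,m)[1]
cv2.imwrite(f"pics/{sys.argv[1]}.png",p)
s=observe();a=2*np.arctan2(s['orientation'][2],s['orientation'][1])-np.pi/2
print(s['tcp_pos'],"yaw",np.degrees(a),s['t'],s['opening'])
def show(T): 
    D=np.array(T)-s['tcp_pos'][:2];print("tx,ty",D@[-np.sin(a),np.cos(a)],D@[np.cos(a),np.sin(a)])
show([616.3,203.1])
h=cv2.cvtColor(p,cv2.COLOR_BGR2HSV)
def part(nm,q,lo,hi,h,dark=60):
    k=(q[...,2]>lo)&(q[...,2]<hi)&(abs(q[...,0]-615)<75)&(abs(q[...,1]-203)<85)&(h[...,2]>dark)
    for t,c in(("steel",k&(h[...,1]<50)),("wood",k&(h[...,1]>70))):
        n,l,st,_=cv2.connectedComponentsWithStats(c.astype(np.uint8))
        for i in range(1,n):
            if st[i,4]>60:print(nm,t,lo,hi,st[i,4],rect(q[l==i]))
part("w",q,113,121,h);part("w",q,60,101,h)
m=camera_model("scene");p,d=camera("scene");part("s",cloud2(p,d,m)[1],113,121,cv2.cvtColor(p,cv2.COLOR_BGR2HSV))
E
python3 look.py w4
```

```text
t: 8.22
tcp_pos: [610.9, 207.1, 194.3]
orientation: [-0.001, 0.021, 1.0, 0.001]
ft_force: [0.7, -0.4, 0.6]
opening: 0.996
gripper_force: 0.0
[610.33 204.6  194.27] yaw 87.59550088118279 8.2667 0.9972696597139603
tx,ty -6.0244987372898 -1.244512563286473
w steel 113 121 1603 (array([586.8, 205.2]), array([120.1,   6.5]), 87.0)
w wood 113 121 3646 (array([648.3, 201.9]), array([119.7,  18.7]), 87.1)
w steel 60 101 1022 (array([557.3, 206.6]), array([35.3, 25.1]), 89.0)
w steel 60 101 405 (array([581.6, 163.5]), array([36.1,  0.8]), 87.0)
w steel 60 101 414 (array([586.2, 246.9]), array([36.9,  0.7]), 87.0)
w steel 60 101 926 (array([606. , 204.2]), array([24.7, 23.5]), 87.5)
w wood 60 101 259 (array([570., 206.]), array([42.6,  1. ]), 86.8)
w wood 60 101 2543 (array([639.7, 202.1]), array([118.8,   2.1]), 87.1)
s steel 113 121 62 (array([586.3, 190.7]), array([90.7,  9.1]), 86.1)
s wood 113 121 223 (array([649.8, 202. ]), array([118.7,  19.6]), 88.9)
```

View pics/w4.png

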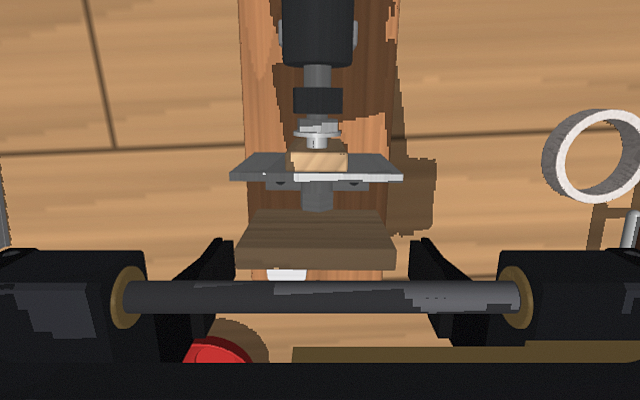

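The plate (px 315,172), bolt head (px 317,195) and rail (px 315,240) are clear. The wrist fit puts foot yaw at -3.0° and the plate centre at (586.8, 205.2). Lowering to 20 mm above the head first, to check alignment.

```bash
python3 -m creep '[{"tx":-0.0055,"ty":-0.001,"tz":0.01,"spin":0.01},{"tx":-0.0055,"ty":-0.001,"tz":0.03,"spin":0.01},{"tx":-0.0055,"ty":-0.001,"tz":0.05,"spin":0.01},{"tx":-0.0055,"ty":-0.001,"tz":0.065,"spin":0.01},{"tx":-0.0055,"ty":-0.001,"tz":0.065,"spin":0.01},{"tx":-0.0055,"ty":-0.001,"tz":0.065,"spin":0.01}]'; python3 look.py w5
```

```text
t: 8.82
tcp_pos: [616.1, 199.3, 130.0]
orientation: [-0.002, 0.029, 1.0, -0.0]
ft_force: [-0.1, 0.4, 0.9]
opening: 1.002
gripper_force: 0.0
[617.17 199.75 131.31] yaw 86.69850244248433 8.8667 0.9993196856565179
tx,ty 1.0571570149540768 3.2992255997814954
w steel 113 121 2977 (array([586.7, 205.2]), array([120.3,   6.8]), 87.0)
w steel 60 101 1791 (array([557.2, 206.5]), array([25.3, 35.2]), 0.9)
w steel 60 101 760 (array([586. , 247.3]), array([36.3,  0.8]), 87.0)
w steel 60 101 786 (array([581.6, 163.5]), array([36.7,  1. ]), 87.4)
w steel 60 101 1468 (array([606.8, 203.9]), array([26.2, 22.5]), 88.0)
w wood 60 101 474 (array([570. , 206.1]), array([42.6,  0.8]), 87.0)
w wood 60 101 4644 (array([639.7, 201.5]), array([117.2,   2.3]), 87.2)
s wood 113 121 225 (array([649.1, 201.4]), array([119.1,  19.3]), 86.8)
```

```bash
python3 -m creep '[{"tx":0.0005,"ty":0.004,"tz":0,"spin":-0.005},{"tx":0.0005,"ty":0.004,"tz":0.01,"spin":-0.005},{"tx":0.0005,"ty":0.004,"tz":0.025,"spin":-0.005},{"tx":0.0005,"ty":0.004,"tz":0.04,"spin":-0.005},{"tx":0.0005,"ty":0.004,"tz":0.055,"spin":-0.005},{"tx":0.0005,"ty":0.004,"tz":0.064,"spin":-0.005},{"tx":0.0005,"ty":0.004,"tz":0.064,"spin":-0.005},{"tx":0.0005,"ty":0.004,"tz":0.064,"spin":-0.005},{"tx":0.0005,"ty":0.004,"tz":0.064,"spin":-0.005}]'
```

```text
t: 9.67
tcp_pos: [617.4, 205.3, 68.4]
orientation: [0.001, 0.025, 1.0, 0.0]
ft_force: [-0.1, -0.6, -0.2]
opening: 0.998
gripper_force: 0.0
```

```bash
python3 -m creep '[{"tx":0.001,"ty":-0.0015,"tz":0.002,"spin":0},{"tx":0.001,"ty":-0.0015,"tz":0.002,"spin":0},{"tx":0.001,"ty":-0.0015,"tz":0.002,"spin":0},{"tx":0.001,"ty":-0.0015,"tz":0.002,"spin":0},{"tx":0.001,"ty":-0.0015,"tz":0.002,"spin":0},{"tx":0.001,"ty":-0.0015,"tz":0.002,"spin":0},{"tx":0.001,"ty":-0.0015,"tz":0.002,"spin":0},{"tx":0.001,"ty":-0.0015,"tz":0.002,"spin":0},{"tx":0.001,"ty":-0.0015,"tz":0.002,"spin":0},{"tx":0.001,"ty":-0.0015,"tz":0.002,"spin":0},{"tx":0.001,"ty":-0.0015,"tz":0.002,"spin":0},{"tx":0.001,"ty":-0.0015,"tz":0.002,"spin":0}]' 0 40
python3 -m creep '[{"tx":0,"ty":0,"tz":0,"spin":0},{"tx":0,"ty":0,"tz":0,"spin":0},{"tx":0,"ty":0,"tz":0,"spin":0},{"tx":0,"ty":0,"tz":0,"spin":0},{"tx":0,"ty":0,"tz":0,"spin":0},{"tx":0,"ty":0,"tz":0,"spin":0},{"tx":0,"ty":0,"tz":0,"spin":0},{"tx":0,"ty":0,"tz":0,"spin":0}]'
```

```text
t: 10.67
tcp_pos: [615.5, 203.0, 65.5]
orientation: [-0.0, 0.025, 1.0, -0.0]
ft_force: [0.1, -2.6, 0.2]
opening: 0.291
gripper_force: 39.9
t: 11.33
tcp_pos: [615.5, 203.0, 65.5]
orientation: [-0.0, 0.025, 1.0, -0.0]
ft_force: [0.7, -5.7, -1.3]
opening: 0.288
gripper_force: 39.8
```

Opening × 87 gives 25.1 mm, against 24 mm flats and a 25 mm collar. I'll check whether the head is truly held by letting time pass while watching the readings and the nut.

```bash
cat > nut.py <<'E'
from cell import *
from h import *
import sys
np.set_printoptions(suppress=True,precision=3)
m=camera_model("wrist");p,d=camera("wrist");q=cloud2(p,d,m)[1]
cv2.imwrite(f"pics/{sys.argv[1]}.png",cv2.resize(p[100:260,240:400],(640,640),interpolation=cv2.INTER_CUBIC))
s=observe();print(s['t'],s['tcp_pos'],s['opening'],s['gripper_force'],s['ft_force'],s['wrist_torque'])
u=np.array([np.cos(np.radians(-3)),np.sin(np.radians(-3))]);f=(q[...,:2]-[586.8,205.2])@u
y=(q[...,:2]-[586.8,205.2])@np.array([-u[1],u[0]])
# nut: radius ~14-16 around the axis, front of the leg: top-of-nut profile along foot x
for x in np.arange(-76,-16,3):
    k=(abs(f-x)<1.5)&(abs(y)<18)&(q[...,2]>70)
    if k.sum()>5: print(int(x),round(float(np.percentile(q[...,2][k],95)),1),np.round(np.percentile(abs(y[k]),97),1),end=' | ')
print()
E
python3 nut.py n1
python3 -m creep '[{"tx":0,"ty":0,"tz":0,"spin":0},{"tx":0,"ty":0,"tz":0,"spin":0},{"tx":0,"ty":0,"tz":0,"spin":0},{"tx":0,"ty":0,"tz":0,"spin":0},{"tx":0,"ty":0,"tz":0,"spin":0},{"tx":0,"ty":0,"tz":0,"spin":0},{"tx":0,"ty":0,"tz":0,"spin":0},{"tx":0,"ty":0,"tz":0,"spin":0},{"tx":0,"ty":0,"tz":0,"spin":0},{"tx":0,"ty":0,"tz":0,"spin":0},{"tx":0,"ty":0,"tz":0,"spin":0},{"tx":0,"ty":0,"tz":0,"spin":0}]'
python3 -m creep '[{"tx":0,"ty":0,"tz":0,"spin":0},{"tx":0,"ty":0,"tz":0,"spin":0},{"tx":0,"ty":0,"tz":0,"spin":0},{"tx":0,"ty":0,"tz":0,"spin":0},{"tx":0,"ty":0,"tz":0,"spin":0},{"tx":0,"ty":0,"tz":0,"spin":0},{"tx":0,"ty":0,"tz":0,"spin":0},{"tx":0,"ty":0,"tz":0,"spin":0},{"tx":0,"ty":0,"tz":0,"spin":0},{"tx":0,"ty":0,"tz":0,"spin":0},{"tx":0,"ty":0,"tz":0,"spin":0},{"tx":0,"ty":0,"tz":0,"spin":0}]'
python3 nut.py n2
```

```text
11.3833 [615.51  203.06   65.562] 0.2937388352266961 39.826127900741994 [ 0.646 -5.191 -1.723] [-0.769 -0.071  0.03 ]
-76 107.1 17.6 | -73 94.6 9.4 | -70 94.8 9.4 | -67 94.8 9.6 | -64 94.7 9.7 | -61 102.4 15.7 | -58 103.4 16.6 | -55 103.4 16.6 | -52 103.4 16.6 | -49 103.4 16.6 | -46 103.6 16.6 | -43 103.3 16.5 | -40 92.7 7.6 | -37 99.7 13.7 | -34 100.0 13.5 | -31 100.2 13.6 | -28 102.3 16.9 | -25 102.4 16.7 | -22 92.8 7.5 | -19 92.6 7.7 | 
t: 12.38
tcp_pos: [615.5, 203.1, 65.6]
orientation: [-0.0, 0.025, 1.0, -0.0]
ft_force: [1.0, -4.9, -1.4]
opening: 0.292
gripper_force: 39.8
t: 13.38
tcp_pos: [615.5, 203.0, 65.6]
orientation: [-0.0, 0.025, 1.0, -0.0]
ft_force: [0.5, -5.8, -1.0]
opening: 0.287
gripper_force: 39.8
13.4333 [615.508 203.053  65.552] 0.2898190243216583 39.82620382681489 [-0.21  -5.156 -0.952] [-0.87  -0.019  0.027]
-76 107.1 17.4 | -73 94.8 9.4 | -70 94.6 9.5 | -67 94.8 9.6 | -64 94.8 9.7 | -61 102.7 15.8 | -58 103.5 16.3 | -55 103.4 16.5 | -52 103.5 16.4 | -49 103.3 16.4 | -46 103.4 16.4 | -43 103.3 16.3 | -40 92.7 7.6 | -37 97.1 13.0 | -34 100.1 13.4 | -31 100.1 13.4 | -28 100.7 16.5 | -25 102.5 16.7 | -22 93.2 7.2 | -19 92.8 7.8 |
```

View pics/n2.png

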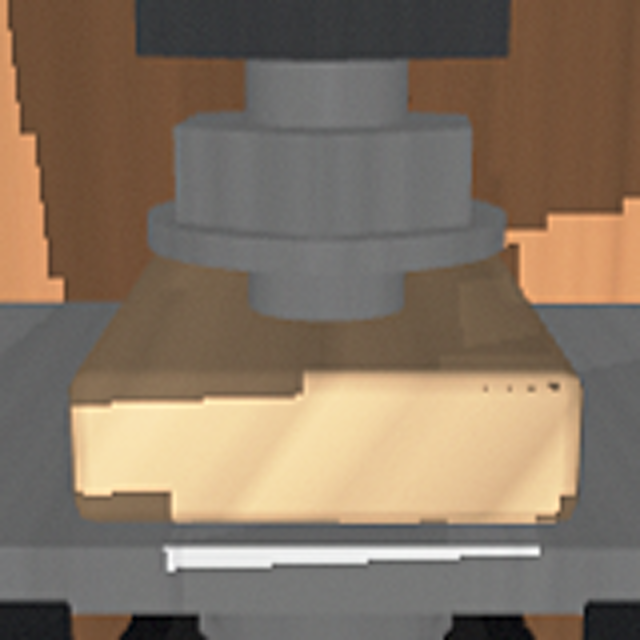

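The view shows the flanged nut (crop px 325,180) in front of the leg, with bare bolt between them (px 325,290). Its rear edge has crept about 1–2 mm towards the leg, so the bolt is held. I keep holding.

```bash

python3 -m creep '[{"tx":0,"ty":0,"tz":0,"spin":0},{"tx":0,"ty":0,"tz":0,"spin":0},{"tx":0,"ty":0,"tz":0,"spin":0},{"tx":0,"ty":0,"tz":0,"spin":0},{"tx":0,"ty":0,"tz":0,"spin":0},{"tx":0,"ty":0,"tz":0,"spin":0},{"tx":0,"ty":0,"tz":0,"spin":0},{"tx":0,"ty":0,"tz":0,"spin":0},{"tx":0,"ty":0,"tz":0,"spin":0},{"tx":0,"ty":0,"tz":0,"spin":0},{"tx":0,"ty":0,"tz":0,"spin":0},{"tx":0,"ty":0,"tz":0,"spin":0}]' 0 50
python3 -m creep '[{"tx":0,"ty":0,"tz":0,"spin":0},{"tx":0,"ty":0,"tz":0,"spin":0},{"tx":0,"ty":0,"tz":0,"spin":0},{"tx":0,"ty":0,"tz":0,"spin":0},{"tx":0,"ty":0,"tz":0,"spin":0},{"tx":0,"ty":0,"tz":0,"spin":0},{"tx":0,"ty":0,"tz":0,"spin":0},{"tx":0,"ty":0,"tz":0,"spin":0},{"tx":0,"ty":0,"tz":0,"spin":0},{"tx":0,"ty":0,"tz":0,"spin":0},{"tx":0,"ty":0,"tz":0,"spin":0},{"tx":0,"ty":0,"tz":0,"spin":0}]' | head -1
python3 -m creep '[{"tx":0,"ty":0,"tz":0,"spin":0},{"tx":0,"ty":0,"tz":0,"spin":0},{"tx":0,"ty":0,"tz":0,"spin":0},{"tx":0,"ty":0,"tz":0,"spin":0},{"tx":0,"ty":0,"tz":0,"spin":0},{"tx":0,"ty":0,"tz":0,"spin":0},{"tx":0,"ty":0,"tz":0,"spin":0},{"tx":0,"ty":0,"tz":0,"spin":0},{"tx":0,"ty":0,"tz":0,"spin":0},{"tx":0,"ty":0,"tz":0,"spin":0},{"tx":0,"ty":0,"tz":0,"spin":0},{"tx":0,"ty":0,"tz":0,"spin":0}]'
python3 nut.py n3
```

```text
t: 14.43
tcp_pos: [615.5, 203.0, 65.5]
orientation: [-0.0, 0.025, 1.0, -0.0]
ft_force: [0.3, -5.8, -1.3]
opening: 0.288
gripper_force: 49.7
t: 15.43
t: 16.43
tcp_pos: [615.5, 203.1, 65.6]
orientation: [-0.0, 0.025, 1.0, -0.0]
ft_force: [0.5, -5.1, -1.4]
opening: 0.289
gripper_force: 49.7
16.4833 [615.508 203.062  65.565] 0.2863243508002779 49.661157967639156 [-0.407 -5.653 -0.537] [-0.802 -0.026  0.011]
-76 107.1 17.5 | -73 94.7 9.4 | -70 94.7 9.5 | -67 94.6 9.5 | -64 94.9 9.6 | -61 102.2 16.3 | -58 102.8 17.1 | -55 102.8 17.0 | -52 102.8 17.2 | -49 102.7 17.2 | -46 102.9 17.3 | -43 102.6 17.0 | -40 92.7 7.6 | -37 92.8 7.5 | -34 98.6 13.8 | -31 99.5 15.1 | -28 99.6 15.1 | -25 101.5 16.7 | -22 102.5 16.7 | -19 106.4 7.9 |
```

The nut is advancing as expected, about 1 mm/s. Holding about 6 s more.

```bash

python3 -m creep '[{"tx":0,"ty":0,"tz":0,"spin":0},{"tx":0,"ty":0,"tz":0,"spin":0},{"tx":0,"ty":0,"tz":0,"spin":0},{"tx":0,"ty":0,"tz":0,"spin":0},{"tx":0,"ty":0,"tz":0,"spin":0},{"tx":0,"ty":0,"tz":0,"spin":0},{"tx":0,"ty":0,"tz":0,"spin":0},{"tx":0,"ty":0,"tz":0,"spin":0},{"tx":0,"ty":0,"tz":0,"spin":0},{"tx":0,"ty":0,"tz":0,"spin":0},{"tx":0,"ty":0,"tz":0,"spin":0},{"tx":0,"ty":0,"tz":0,"spin":0}]' |head -1
python3 -m creep '[{"tx":0,"ty":0,"tz":0,"spin":0},{"tx":0,"ty":0,"tz":0,"spin":0},{"tx":0,"ty":0,"tz":0,"spin":0},{"tx":0,"ty":0,"tz":0,"spin":0},{"tx":0,"ty":0,"tz":0,"spin":0},{"tx":0,"ty":0,"tz":0,"spin":0},{"tx":0,"ty":0,"tz":0,"spin":0},{"tx":0,"ty":0,"tz":0,"spin":0},{"tx":0,"ty":0,"tz":0,"spin":0},{"tx":0,"ty":0,"tz":0,"spin":0},{"tx":0,"ty":0,"tz":0,"spin":0},{"tx":0,"ty":0,"tz":0,"spin":0}]' | head -1
python3 -m creep '[{"tx":0,"ty":0,"tz":0,"spin":0},{"tx":0,"ty":0,"tz":0,"spin":0},{"tx":0,"ty":0,"tz":0,"spin":0},{"tx":0,"ty":0,"tz":0,"spin":0},{"tx":0,"ty":0,"tz":0,"spin":0},{"tx":0,"ty":0,"tz":0,"spin":0},{"tx":0,"ty":0,"tz":0,"spin":0},{"tx":0,"ty":0,"tz":0,"spin":0},{"tx":0,"ty":0,"tz":0,"spin":0},{"tx":0,"ty":0,"tz":0,"spin":0},{"tx":0,"ty":0,"tz":0,"spin":0},{"tx":0,"ty":0,"tz":0,"spin":0}]' | head -1
python3 -m creep '[{"tx":0,"ty":0,"tz":0,"spin":0},{"tx":0,"ty":0,"tz":0,"spin":0},{"tx":0,"ty":0,"tz":0,"spin":0},{"tx":0,"ty":0,"tz":0,"spin":0},{"tx":0,"ty":0,"tz":0,"spin":0},{"tx":0,"ty":0,"tz":0,"spin":0},{"tx":0,"ty":0,"tz":0,"spin":0},{"tx":0,"ty":0,"tz":0,"spin":0},{"tx":0,"ty":0,"tz":0,"spin":0},{"tx":0,"ty":0,"tz":0,"spin":0},{"tx":0,"ty":0,"tz":0,"spin":0},{"tx":0,"ty":0,"tz":0,"spin":0}]' | head -1
python3 nut.py n4
python3 -m creep '[{"tx":0,"ty":0,"tz":0,"spin":0},{"tx":0,"ty":0,"tz":0,"spin":0},{"tx":0,"ty":0,"tz":0,"spin":0},{"tx":0,"ty":0,"tz":0,"spin":0},{"tx":0,"ty":0,"tz":0,"spin":0},{"tx":0,"ty":0,"tz":0,"spin":0},{"tx":0,"ty":0,"tz":0,"spin":0},{"tx":0,"ty":0,"tz":0,"spin":0},{"tx":0,"ty":0,"tz":0,"spin":0},{"tx":0,"ty":0,"tz":0,"spin":0},{"tx":0,"ty":0,"tz":0,"spin":0},{"tx":0,"ty":0,"tz":0,"spin":0}]' | head -1
python3 -m creep '[{"tx":0,"ty":0,"tz":0,"spin":0},{"tx":0,"ty":0,"tz":0,"spin":0},{"tx":0,"ty":0,"tz":0,"spin":0},{"tx":0,"ty":0,"tz":0,"spin":0},{"tx":0,"ty":0,"tz":0,"spin":0},{"tx":0,"ty":0,"tz":0,"spin":0},{"tx":0,"ty":0,"tz":0,"spin":0},{"tx":0,"ty":0,"tz":0,"spin":0},{"tx":0,"ty":0,"tz":0,"spin":0},{"tx":0,"ty":0,"tz":0,"spin":0},{"tx":0,"ty":0,"tz":0,"spin":0},{"tx":0,"ty":0,"tz":0,"spin":0}]'
python3 nut.py n5
```

```text
t: 17.48
t: 18.48
t: 19.48
t: 20.48
20.5333 [615.532 203.042  65.573] 0.28552906281333146 49.661295261466876 [ 0.372 -5.461 -1.528] [-0.788 -0.083  0.028]
-76 107.1 17.5 | -73 94.7 9.4 | -70 94.7 9.5 | -67 94.7 9.5 | -64 94.7 9.6 | -61 102.8 15.9 | -58 103.4 16.8 | -55 103.5 16.7 | -52 103.4 16.9 | -49 103.2 16.9 | -46 103.4 16.8 | -43 103.2 16.8 | -40 92.8 7.6 | -37 92.6 7.5 | -34 92.7 7.5 | -31 97.4 13.2 | -28 100.0 14.4 | -25 99.8 14.2 | -22 100.7 16.5 | -19 102.5 16.8 | 
t: 21.53
t: 22.53
tcp_pos: [615.5, 203.1, 65.6]
orientation: [-0.0, 0.025, 1.0, -0.0]
ft_force: [1.3, -5.4, -1.8]
opening: 0.279
gripper_force: 49.7
22.5833 [615.533 203.048  65.551] 0.28910590131053654 49.70011981786229 [ 0.575 -5.362 -0.881] [-0.663  0.043  0.055]
-76 107.0 17.4 | -73 94.7 9.4 | -70 94.8 9.5 | -67 94.6 9.6 | -64 94.7 9.6 | -61 102.7 16.1 | -58 103.2 17.1 | -55 103.0 17.1 | -52 103.2 17.2 | -49 103.1 17.0 | -46 103.1 17.1 | -43 103.0 17.2 | -40 92.9 7.6 | -37 92.6 7.5 | -34 92.8 7.5 | -31 92.8 7.5 | -28 99.6 14.4 | -25 99.8 14.8 | -22 99.9 14.6 | -19 102.4 17.0 |
```

View pics/n5.png

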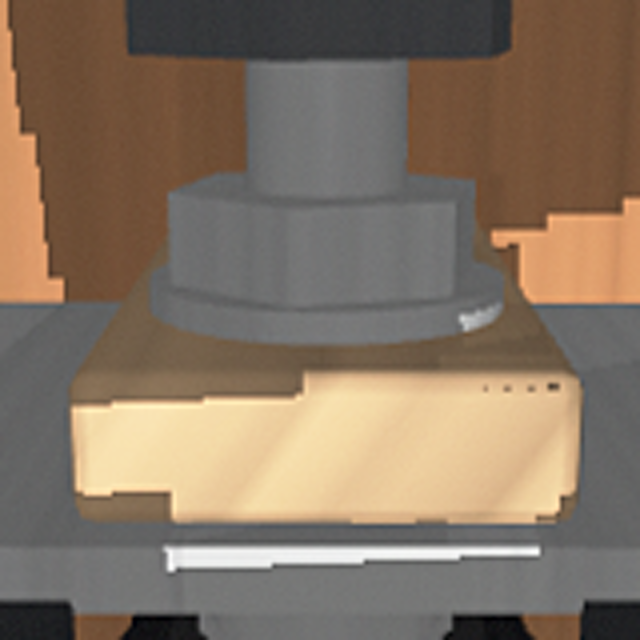

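The flange has nearly reached the leg (crop px 325,330) and was still advancing over the last 2 s. I hold on, compare successive pictures until they stop changing.

```bash

python3 -m creep '[{"tx":0,"ty":0,"tz":0,"spin":0},{"tx":0,"ty":0,"tz":0,"spin":0},{"tx":0,"ty":0,"tz":0,"spin":0},{"tx":0,"ty":0,"tz":0,"spin":0},{"tx":0,"ty":0,"tz":0,"spin":0},{"tx":0,"ty":0,"tz":0,"spin":0},{"tx":0,"ty":0,"tz":0,"spin":0},{"tx":0,"ty":0,"tz":0,"spin":0},{"tx":0,"ty":0,"tz":0,"spin":0},{"tx":0,"ty":0,"tz":0,"spin":0},{"tx":0,"ty":0,"tz":0,"spin":0},{"tx":0,"ty":0,"tz":0,"spin":0}]' |head -1
python3 nut.py n6 | head -1
python3 -m creep '[{"tx":0,"ty":0,"tz":0,"spin":0},{"tx":0,"ty":0,"tz":0,"spin":0},{"tx":0,"ty":0,"tz":0,"spin":0},{"tx":0,"ty":0,"tz":0,"spin":0},{"tx":0,"ty":0,"tz":0,"spin":0},{"tx":0,"ty":0,"tz":0,"spin":0},{"tx":0,"ty":0,"tz":0,"spin":0},{"tx":0,"ty":0,"tz":0,"spin":0},{"tx":0,"ty":0,"tz":0,"spin":0},{"tx":0,"ty":0,"tz":0,"spin":0},{"tx":0,"ty":0,"tz":0,"spin":0},{"tx":0,"ty":0,"tz":0,"spin":0}]' | head -1
python3 nut.py n7 | head -1
python3 -m creep '[{"tx":0,"ty":0,"tz":0,"spin":0},{"tx":0,"ty":0,"tz":0,"spin":0},{"tx":0,"ty":0,"tz":0,"spin":0},{"tx":0,"ty":0,"tz":0,"spin":0},{"tx":0,"ty":0,"tz":0,"spin":0},{"tx":0,"ty":0,"tz":0,"spin":0},{"tx":0,"ty":0,"tz":0,"spin":0},{"tx":0,"ty":0,"tz":0,"spin":0},{"tx":0,"ty":0,"tz":0,"spin":0},{"tx":0,"ty":0,"tz":0,"spin":0},{"tx":0,"ty":0,"tz":0,"spin":0},{"tx":0,"ty":0,"tz":0,"spin":0}]' | head -1
python3 nut.py n8
python3 - <<'E'
import cv2,numpy as np
I=[cv2.imread(f"pics/n{i}.png",0).astype(int)[150:380,130:520] for i in(4,5,6,7,8)]
print([round(float(abs(a-b).mean()),2) for a,b in zip(I,I[1:])])
E
```

```text
t: 23.58
23.6333 [615.501 203.042  65.541] 0.28909566496836 49.69997584121302 [-0.877 -5.318  0.163] [-0.739 -0.026  0.058]
t: 24.63
24.6833 [615.484 203.057  65.54 ] 0.28579058397405954 49.69992493512109 [ 0.566 -5.586 -1.414] [-0.744 -0.05   0.026]
t: 25.68
25.7333 [615.498 203.05   65.568] 0.28746683554136415 49.70004704897292 [ 0.124 -6.211 -1.272] [-0.696 -0.021  0.069]
-76 107.2 17.5 | -73 94.8 9.4 | -70 94.6 9.4 | -67 94.7 9.5 | -64 94.7 9.6 | -61 102.5 16.1 | -58 103.1 17.1 | -55 103.0 17.1 | -52 103.2 17.2 | -49 103.2 17.1 | -46 103.3 17.2 | -43 103.0 17.0 | -40 92.5 7.7 | -37 92.8 7.5 | -34 92.7 7.5 | -31 92.8 7.5 | -28 99.6 14.4 | -25 99.8 14.9 | -22 99.8 14.7 | -19 102.4 17.0 | 
[4.24, 0.99, 0.95, 0.98]
```

The picture has not changed since t=22.6 s beyond noise. The flange sits against the leg and the motor shaft has stopped, so the nut is home. The grip is steady at about 50 N.

```bash
python3 -c "
from cell import *
print(sign_off())"
```

```text
the job is handed in; nothing more can be done
None
```

The stick lies flat in the tray, the nut has stopped against the wooden leg, and I handed the job in at about 26 s with the gripper still holding the bolt head at about 50 N.

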